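Hang the ear defenders on the rail under the bench shelf

TASK

Hang the ear defenders over the wooden bar of the bench rack, about midway along it: one cup in front of the bar and one behind, the thick crown of the band resting on top of the bar, hanging straight. The bar is clamped at a height that is changed from day to day, so lower them gently until you feel the band rest on the bar before you let go; do not drop them or press down hard, do not knock against the rack, and leave the things on and around it where they are.

Things in the scene. Friction and masses are not known exactly. Their poses are not given: they have to be found in the camera images.
- ear_defenders: ear defenders (grey cups, black band): a rigid upside-down U standing on its cups, 150 (x) x 60 (y) x 122 mm high, about 0.22 kg. Origin: centre of the underside; x runs from cup to cup, y across the band, z up to the crown; the two ends are alike. The band is a half circle in the x-z plane, centre-line radius 58 mm about a point 56 mm above the origin
- crown (a point): middle of the thick crown piece at the top of the band, 114 mm above the ear defenders' origin, axes as theirs. Within 40 degrees of the top the band is 26 wide (y) and 16 mm thick (underside 106, top 122 mm above the origin); farther down it is 18 wide and 5 thick
- cups (a point): point midway between the two cups, 32 mm above the ear defenders' origin, axes as theirs. Cups 60 wide (y), 64 high, free space between their inner faces 74 mm (x = -37 to +37), outer faces at x = -75 and +75
- rack: wooden bench rack, fixed: two upright cheeks, 315 high, 270 mm apart inside (y = -135 to +135), x = -22 to +135 mm, carry a shelf; a round bar runs between them. Origin: on the table straight below the bar's axis, midway between the cheeks; x to the back, y along the bar, z up. A 70 mm high board closes the back low down at x = 121 mm. Black clamping knobs outside the cheeks
- bar_lowest (a point): a point of the rack (axes as its) in the middle of the bar's slots at their lowest end, 120 mm above the table. The bar, a wooden dowel 22 mm in diameter, is clamped with its axis somewhere from 0 to 55 mm straight above this point; where is not reported: see it or feel it
- shelf_edge (a point): middle of the lower front edge of the rack's shelf board, 315 mm above the table and 8 mm behind the bar's axis; axes as the rack's. The board is 18 mm thick and reaches back to x = 135 mm, so a hand cannot come straight down on the bar: it must lean back to the front of the rack (-x)
- oil_jar: bystander: glass jar with a black lid, 79 mm in diameter, 154 high, standing on the shelf; origin: centre of its underside
- wax_tin: bystander: round tin, 68 mm in diameter, 25 high, on the shelf; origin: centre of its underside
- dust_brush: bystander: flat hand brush, 44 x 185 (y) x 18 mm, lying on the table; origin: centre of its underside
- whetstone: bystander: dark grey stone block, 50 x 150 (y) x 22 mm, lying on the table; origin: centre of its underside

How it is judged:
By the outcome, as a careful person would: the job done as asked, in the order asked, and still so for the second after the job is handed in, with the robot touching nothing.
It also fails if it takes over 45 s, if anything falls off the work surface, if the arm or the gripper's body presses on something with over 40 N, if the wrist force passes 120 N, or if a joint passes its speed limit or range.

ROBOT

A 6-joint arm with a two-finger parallel gripper is mounted at the origin on a cart in front of the work surface, level with it; the furniture and walls round the work are solid. World frame = base frame: x ahead of the robot, y to its left, z up, the work surface at z = 0. Lengths are in m, angles in rad, forces in N, time in s.
With the tool pointing down it reaches from about 0.225 to 0.875 m from the base axis. Payload 3.4 kg.
Tool frame: the origin (TCP) lies at the very end of the fingers, on their centre line; the grasp point (between the pads) lies 19 mm behind it; z points along the fingers, y is the line along which they close (so a half turn about z gives the same grasp; the last joint's range is limited). The gripper opens to 85 mm and grips with 20 to 120 N. Pads are 22 mm wide; open, the fingers measure 114 mm over their backs; the gripper's body (76 mm by 85 mm) begins 54 mm behind the grasp point. The pads swing forward as they close: fully open they stand 13 mm farther back than shut.
Start: joints at [-1.289, 0.276, 1.505, -0, 1.361, -0.121], TCP at [0.225, -0.529, 0.206] pointing down, gripper open.
Joint ranges: [-2.89, 2.89], [-0.75, 2.08], [0.22, 2.7], [-1.18, 4.32], [0.11, 2.71], [-2.7, 2.7]. Speed limits (rad/s): [2.57, 2.57, 3.14, 3.14, 3.14, 3.14].

INTERFACE

Orientations are given as [roll, pitch, yaw] about the fixed x, y, z axes, in that order (R = Rz(yaw) Ry(pitch) Rx(roll)).
In Python, from cell import ctrl, viewer, finish_job gives the robot as it stands.
- The arm moves only by the shell command python3 -m pendant 'ROWS' [OPENING]. ROWS is text: rows parted by semicolons, each of 6 numbers parted by spaces: the shift along the tool's x, y, z each as a share of 0.15 m, from -1 to 1, then the turn, a rotation vector about the tool's x, y, z each as a share of 45 degrees, from -1 to 1. A call has 1 to 20 rows; each row is the pose to reach, as a shift and turn from the pose commanded when the call began, along the tool's axes at that moment; what a row does not reach only later rows make up. A row lasts 1/8 s, in which the tool goes at most 62.5 mm and 10.7 degrees, less where a joint would pass 70% of its speed; a pose out of reach is approached as far as the arm can. A call with a number of a shift or a turn outside -1 to 1 is refused whole. A call with a gripper value outside its range is refused whole. OPENING is the opening, from 0 (shut) to 1 (fully open), set as the call begins (- or left out, the last holds). The fingers move at their own pace and stop on an object; the grip force is fixed at half the most. Time passes only in rows, so rows that repeat a pose let the fingers close. It gives the time, the measured TCP pose, the force, the opening and the grip force at its end, in the units of the state.
- ctrl.state(): the state, without advancing time (a new reading comes with each control period).
- viewer.read_camera(name): name is "scene" or "top"; returns (picture, depth): 400x640x3 uint8, blue, green, red; 400x640 float32, m along the optical axis (not along the pixel's ray), 0 where there is no reading.
- viewer.camera_params(name): a dict with "vfov" (degrees; the focal length in pixels is half the picture's height over the tangent of half this angle, whatever the lens; pixels are square), "cx", "cy" (the principal point, pixels), "camera_from_world" (4x4, takes a point from world to camera coordinates). Camera axes: x right, y down, z forward; pixel columns grow to the right and rows downward; lengths in m; the calibration is good to about 2 mm. A picture is of the moment at which its call begins. camera_params takes no time and is no camera call.
- finish_job(): hands the job in; it is judged then, once.
The state is a dict: "time_s": time; "joint_positions": joint angles; "dq": joint speeds; "joint_torque": joint torques, N m; "tcp_pos": TCP position; "ee_rot": TCP orientation; "wrist_force": force on the tool from outside, world axes, zero at the start; "wrist_torque": the same for the moment, N m; "width": finger opening in m; "grasp_force": force on a finger pad.
Only numpy, scipy, OpenCV 4.12 (cv2) and the standard library are available. Lean on these libraries where they do the work, as an engineer would, in place of code of your own. Each camera call takes 0.05 s, during which the arm holds its last target. There are 200 camera calls.

## Working session

There is one attempt and no reset: what is moved stays moved. The work goes in short steps, Python scripts to look and compute and a shell command to move; the robot and the scene stay as the last step left them, time stands still between calls to the robot, and variables do not carry over. Pictures are saved under pics/ and viewed, at most 10 in all, crops included, and the job is handed in when it is done.

```bash
ls; mkdir -p pics; python3 - <<'E'
from cell import ctrl, viewer
import cv2,numpy as np
for n in("scene","top"):
    p,d=viewer.read_camera(n); cv2.imwrite(f"pics/{n}0.png",p); np.savez(f"{n}0.npz",p=p,d=d); c=viewer.camera_params(n); print(n,c)
    print((d>0).mean())
print(ctrl.state())
E
```

```text
pics
scene {'vfov': 51.052407980155365, 'cx': 322.4813317965966, 'cy': 192.7004396361827, 'camera_from_world': array([[-0.88409769, -0.46697289,  0.01753821,  0.49783086],
       [-0.36192614,  0.66051157, -0.65782516,  0.33844786],
       [ 0.29560233, -0.58792924, -0.75296645,  1.13375273],
       [ 0.        ,  0.        ,  0.        ,  1.        ]])}
0.99593359375
top {'vfov': 55.715889632740414, 'cx': 324.73724420647665, 'cy': 198.94477240008345, 'camera_from_world': array([[-0.02542641, -0.9996472 , -0.00767961,  0.01851763],
       [-0.99294585,  0.02614442, -0.11565035,  0.56323725],
       [ 0.11581033,  0.00468486, -0.9932603 ,  1.26657694],
       [ 0.        ,  0.        ,  0.        ,  1.        ]])}
0.99607421875
{'time_s': 0.1, 'joint_positions': array([-1.28900010e+00,  2.76562192e-01,  1.50603077e+00,  2.08245797e-06,
        1.36069475e+00, -1.20985253e-01]), 'dq': array([-0.00188239, -0.00125425, -0.0023093 , -0.0019935 , -0.0008544 ,
       -0.00014122]), 'joint_torque': array([ 1.41515742e-03, -4.17699766e+01, -2.46404815e+01, -1.26664268e-04,
        5.91385615e-03,  7.64649741e-06]), 'tcp_pos': array([ 0.22524537, -0.5284794 ,  0.20469923]), 'ee_rot': array([-3.13991023e+00, -2.06598012e-04,  4.02780875e-01]), 'wrist_force': array([-0.70770813,  0.40194759, -0.44086036]), 'wrist_torque': array([0.00126118, 0.04903533, 0.04006632]), 'grasp_force': 0.0, 'width': 0.08533745333990031}
```

View pics/scene0.png

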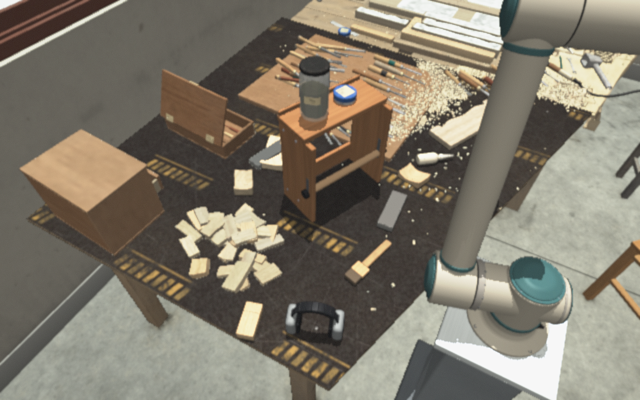

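View pics/top0.png

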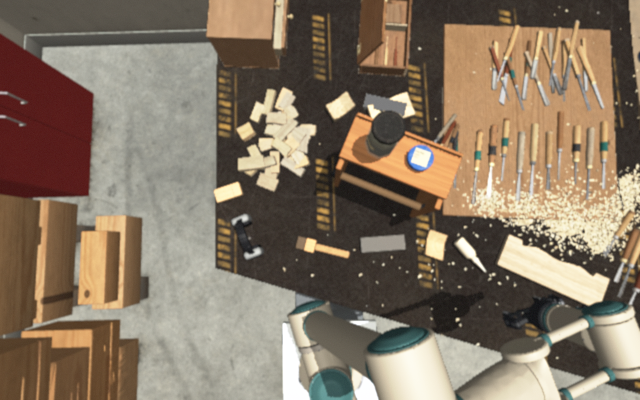

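The scene view shows the ear defenders at about (315,320), with the rack at (335,150) and its bar from (310,190) to (380,155). In the top view the defenders are at (246,237), and the bar runs from (335,182) to (420,207). Next I'll measure with depth.

```bash
cat > h.py <<'E'
import numpy as np,cv2
from cell import viewer
def cloud(n,d):
    c=viewer.camera_params(n); f=200/np.tan(np.radians(c["vfov"]/2)); v,u=np.mgrid[:400,:640]
    P=np.stack([(u-c["cx"])/f*d,(v-c["cy"])/f*d,d],-1); T=np.linalg.inv(c["camera_from_world"])
    return P@T[:3,:3].T+T[:3,3]
def project(n,X):
    c=viewer.camera_params(n); f=200/np.tan(np.radians(c["vfov"]/2)); X=np.atleast_2d(X)
    q=X@c["camera_from_world"][:3,:3].T+c["camera_from_world"][:3,3]
    return np.c_[q[:,0]/q[:,2]*f+c["cx"],q[:,1]/q[:,2]*f+c["cy"]]
E
python3 - <<'E'
from h import *
np.set_printoptions(precision=4,suppress=True)
W={n:cloud(n,np.load(n+"0.npz")["d"]) for n in("scene","top")}
for n,(u0,u1,v0,v1) in {"top":(226,268,206,262),"scene":(280,350,295,345)}.items():
    w=W[n][v0:v1,u0:u1].reshape(-1,3); w=w[(w[:,2]>.012)&(w[:,2]<.14)]
    (c,s,a)=cv2.minAreaRect(w[:,:2].astype(np.float32)); print(n,len(w),"rect",c,s,a,"zmax",w[:,2].max())
    t=w[w[:,2]>.095]; print("crown mean",t.mean(0),np.linalg.eigh(np.cov(t[:,:2].T)))
    print("all mean",w.mean(0))
# shelf top
for n in W:
    w=W[n].reshape(-1,3); r=(w[:,0]>.2)&(w[:,0]<.8)&(abs(w[:,1])<.5)
    s=w[r&(abs(w[:,2]-.333)<.006)]; c,sz,a=cv2.minAreaRect(s[:,:2].astype(np.float32)); print(n,"shelf",len(s),c,sz,a,s[:,2].mean()); print(cv2.boxPoints((c,sz,a)))
for n,uv in {"top":[(350,187),(365,192),(380,196),(395,200),(410,205)],"scene":[(320,184),(335,178),(350,171),(365,163)]}.items():
    for u,v in uv: print(n,u,v,W[n][v,u])
E
```

```text
top 623 rect (0.44416332244873047, 0.2698756754398346) (0.14971178770065308, 0.059908442199230194) 20.694929122924805 zmax 0.12873348383260352
crown mean [0.4427 0.2684 0.1153] EighResult(eigenvalues=array([0.0001, 0.0008]), eigenvectors=array([[ 0.3472, -0.9378],
       [-0.9378, -0.3472]]))
all mean [0.442  0.2648 0.0832]
scene 1194 rect (0.4442214071750641, 0.2705647349357605) (0.14943329989910126, 0.05912742391228676) 20.081666946411133 zmax 0.12668419986500357
crown mean [0.4434 0.2704 0.1144] EighResult(eigenvalues=array([0.0001, 0.0008]), eigenvectors=array([[ 0.3463, -0.9381],
       [-0.9381, -0.3463]]))
all mean [0.4409 0.2754 0.0785]
scene shelf 2227 (0.4403863549232483, -0.11405888199806213) (0.30798691511154175, 0.5637634992599487) 66.05690002441406 0.3334914475051241
[[ 0.1203 -0.1404]
 [ 0.6355 -0.3692]
 [ 0.7605 -0.0877]
 [ 0.2453  0.1411]]
top shelf 3753 (0.47894200682640076, -0.23014163970947266) (0.5364927649497986, 0.5569710731506348) 89.99136352539062 0.3329869154602226
[[ 0.2004 -0.4983]
 [ 0.7574 -0.4984]
 [ 0.7575  0.0381]
 [ 0.2005  0.0381]]
top 350 187 [ 0.608  -0.0864 -0.0036]
top 365 192 [ 0.5885 -0.1387 -0.0021]
top 380 196 [ 0.5723 -0.1902  0.0029]
top 395 200 [ 0.5431 -0.2193  0.1286]
top 410 205 [ 0.5251 -0.2641  0.137 ]
scene 320 184 [ 0.6152 -0.0775  0.1379]
scene 335 178 [ 0.5892 -0.1266  0.1317]
scene 350 171 [ 0.5628 -0.1787  0.1284]
scene 365 163 [ 0.5382 -0.24    0.1221]
```

```bash
python3 - <<'E'
import cv2
a=cv2.imread("pics/scene0.png")[60:230,250:420]; b=cv2.imread("pics/top0.png")[100:270,320:490]
cv2.imwrite("pics/c1.png",cv2.resize(cv2.hconcat([a,b]),(800,400),interpolation=cv2.INTER_CUBIC))
E
```

```text
(no output)
```

View pics/c1.png

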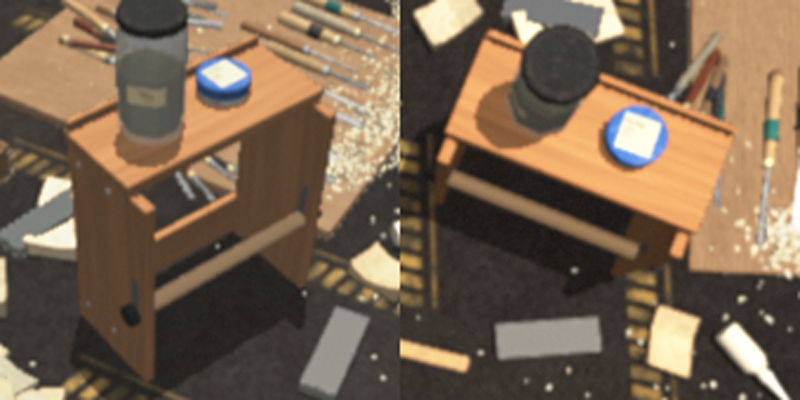

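The crop shows the bar clearly between the cheeks in both views. Next I'll fit the shelf and cheeks for the rack pose, and the bar points for height.

```bash
python3 - <<'E'
from h import *
from scipy.optimize import least_squares
np.set_printoptions(precision=4,suppress=True)
B=[]
for n in("top","scene"):
    w=cloud(n,np.load(n+"0.npz")["d"])
    r=((w[...,0]>.45)&(w[...,0]<.85)&(abs(w[...,1]+.17)<.22)&(abs(w[...,2]-.333)<.006)).astype(np.uint8)
    k,l,st,_=cv2.connectedComponentsWithStats(r); i=1+st[1:,4].argmax(); s=w[l==i]
    c,sz,a=cv2.minAreaRect(s[:,:2].astype(np.float32)); print(n,c,sz,a); 
    bp=cv2.boxPoints((c,sz,a)); print(bp)
    q=w.reshape(-1,3)
    # strip around rough bar line
    p0=np.array([.577,-.159]); y=np.array([.077,.1625]); y/=np.linalg.norm(y); x=np.array([y[1],-y[0]])
    L=np.c_[(q[:,:2]-p0)@x,(q[:,:2]-p0)@y,q[:,2]]
    m=(abs(L[:,0])<.02)&(abs(L[:,1])<.11)&(L[:,2]>.1)&(L[:,2]<.2)
    print(n,m.sum()); B.append(q[m])
    P=q[m]
    f=lambda t,P:np.linalg.norm(np.cross(P-[t[0],-.16,t[1]],np.array([t[2],1,t[3]])/np.linalg.norm([t[2],1,t[3]])),axis=1)-.011
    o=least_squares(f,[.577,.13,.47,0],args=(P,),loss="soft_l1",f_scale=.002); print("bar at y=-.16: x,z",o.x,"yaw",np.degrees(np.arctan2(-o.x[2],1)),np.std(o.fun))
o=least_squares(f,[.577,.13,.47,0],args=(np.vstack(B),),loss="soft_l1",f_scale=.002);print("both",o.x,np.degrees(np.arctan2(-o.x[2],1)))
E
```

```text
top (0.6380065083503723, -0.20031505823135376) (0.30677422881126404, 0.1238245964050293) 65.44686126708984
[[ 0.518  -0.3141]
 [ 0.6306 -0.3656]
 [ 0.7581 -0.0865]
 [ 0.6454 -0.0351]]
top 481
bar at y=-.16: x,z [ 0.5816  0.1272  0.4433 -0.0001] yaw -23.906781590762737 0.0019529722395976554
scene (0.6395789384841919, -0.2024802267551422) (0.3082636594772339, 0.1268068253993988) 65.85215759277344
[[ 0.5187 -0.3172]
 [ 0.6344 -0.3691]
 [ 0.7605 -0.0878]
 [ 0.6448 -0.0359]]
scene 435
bar at y=-.16: x,z [ 0.5836  0.128   0.4443 -0.0033] yaw -23.95585129946559 0.0018677477129754446
both [ 0.5826  0.1275  0.4451 -0.0009] -23.99501628982177
```

```bash
cat >> h.py <<'E'
from scipy.spatial.transform import Rotation as Ro
from cell import ctrl
TH=np.radians(35)
def target(o,yaw,r):   # TCP pose holding the band 35 deg in front of the crown, at radius r; o: defenders' origin
    y=np.radians(yaw); xd=np.array([np.cos(y),np.sin(y),0]); Z=np.array([0,0,1.])
    z=np.sin(TH)*xd-np.cos(TH)*Z; yt=np.array([np.sin(y),-np.cos(y),0])
    return np.asarray(o)+[0,0,.056]-r*z, Ro.from_matrix(np.c_[np.cross(yt,z),yt,z])
def step(p,R):
    s=ctrl.state(); C=Ro.from_euler("xyz",s["ee_rot"])
    print("t",s["time_s"],"shift",np.round(C.inv().apply(p-s["tcp_pos"])/.15,3),"turn",np.round((C.inv()*R).as_rotvec()/np.radians(45),3),"F",s["wrist_force"].round(1),"tcp",s["tcp_pos"].round(4))
PICK=([.4442,.2702,0],20.4)
E
for i in 1 2 3 4; do :; done
python3 -m pendant '0.65 -0.87 0 0 0 0;0.65 -0.87 0 0 0 0;0.65 -0.87 0 0 0 0' 1
python3 -m pendant '0.65 -0.87 0 0 0 0;0.65 -0.87 0 0 0 0;0.65 -0.87 0 0 0 0'
python3 -m pendant '0.5 -0.87 0 0 0 0;0.5 -0.87 0 0 0 0;0.5 -0.87 0 0 0 0'
python3 -m pendant '0.3 -0.87 -0.2 0 0 0;0.3 -0.87 -0.2 0 0 0;0.3 -0.87 -0.2 0 0 0'
python3 -c "
from h import *
step(*target(*PICK,.143)); print(ctrl.state()['joint_positions'])"
```

```text
time_s: 0.48
tcp_pos: [0.2639, -0.3675, 0.205]
ee_rot: [-3.14, -0.0, 0.403]
wrist_force: [0.0, -0.0, -0.0]
width: 0.0853
grasp_force: 0.0
time_s: 0.85
tcp_pos: [0.3021, -0.2095, 0.2052]
ee_rot: [-3.14, -0.0, 0.404]
wrist_force: [0.2, -0.6, 0.3]
width: 0.0853
grasp_force: 0.0
time_s: 1.23
tcp_pos: [0.3194, -0.06, 0.2053]
ee_rot: [-3.141, -0.0, 0.406]
wrist_force: [-0.0, -0.8, 0.1]
width: 0.0853
grasp_force: 0.0
time_s: 1.6
tcp_pos: [0.3097, 0.0779, 0.2361]
ee_rot: [-3.141, -0.001, 0.409]
wrist_force: [-0.2, -1.3, 0.6]
width: 0.0855
grasp_force: 0.0
t 1.6 shift [ 0.786 -0.848  0.421] turn [-0.021  0.776  0.065] F [-0.2 -1.3  0.6] tcp [0.3097 0.0779 0.2361]
[ 2.59375528e-02 -1.47877215e-01  1.89480941e+00  1.16247253e-03
  1.39361239e+00  1.18759315e+00]
```

```bash

python3 -m pendant '0.4 -0.5 0 0 0.4 0.03;0.786 -0.848 0.421 -0.02 0.776 0.065;0.786 -0.848 0.421 -0.02 0.776 0.065;0.786 -0.848 0.421 -0.02 0.776 0.065;0.786 -0.848 0.421 -0.02 0.776 0.065;0.786 -0.848 0.421 -0.02 0.776 0.065'
python3 - <<'E'
from h import *
step(*target(*PICK,.143)); step(*target(*PICK,.043))
p,d=viewer.read_camera("scene"); a=p[200:370,220:440]
q,_=viewer.read_camera("top"); b=q[150:320,180:400]
cv2.imwrite("pics/c2.png",cv2.resize(cv2.vconcat([a,b]),(660,1020)[:2])[:,:] if 0 else cv2.resize(cv2.hconcat([a,b]),(800,309),interpolation=cv2.INTER_CUBIC))
E
```

```text
time_s: 2.35
tcp_pos: [0.3701, 0.2381, 0.1734]
ee_rot: [3.142, -0.61, 0.35]
wrist_force: [0.4, -0.5, 0.4]
width: 0.0854
grasp_force: 0.0
t 2.35 shift [-0.009 -0.028 -0.004] turn [ 0.004  0.001 -0.006] F [ 0.4 -0.5  0.4] tcp [0.3701 0.2381 0.1734]
t 2.35 shift [-0.008 -0.03   0.663] turn [ 0.004  0.001 -0.006] F [ 0.4 -0.5  0.4] tcp [0.3701 0.2381 0.1734]
```

View pics/c2.png

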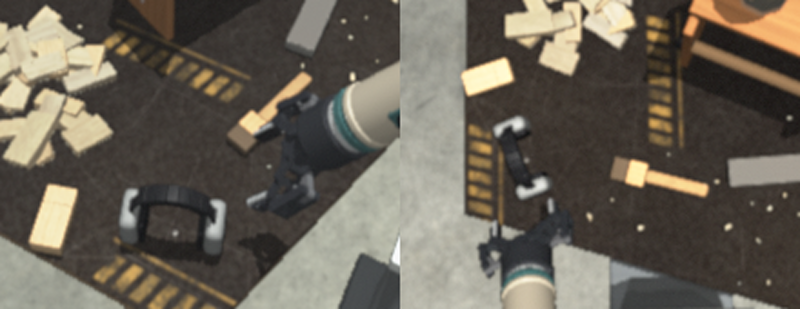

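```bash
python3 - <<'E'
from h import *
s=ctrl.state(); C=Ro.from_euler("xyz",s["ee_rot"]); X=s["tcp_pos"]+C.apply([[0,0,0],[0,.043,-.01],[0,-.043,-.01],[0,0,.1]])
print(s["tcp_pos"],C.as_matrix())
for n,o in(("scene",(220,200,0)),("top",(180,150,400))): print(n,(project(n,X)-o[:2])*800/440+[o[2],0])
E
```

```text
[0.37119277 0.23800755 0.17422439] [[ 7.69286850e-01  3.41593331e-01  5.39918270e-01]
 [ 2.79358770e-01 -9.39847774e-01  1.96582908e-01]
 [ 5.74592395e-01 -3.97742462e-04 -8.18439626e-01]]
scene [[234.54897611 179.9264517 ]
 [242.48528261 147.60554291]
 [236.29322702 209.22676144]
 [188.69349108 202.31523251]]
top [[523.9502437  198.29537947]
 [548.66220086 192.13167947]
 [499.49637956 211.50089061]
 [522.45459387 165.97731824]]
```

```bash
python3 - <<'E'
from h import *
q,_=viewer.read_camera("top"); b=q[205:300,210:305]; p,_=viewer.read_camera("scene"); a=p[235:330,280:400]
s=ctrl.state(); C=Ro.from_euler("xyz",s["ee_rot"]); X=s["tcp_pos"]+C.apply([[0,0,0],[0,.043,-.013],[0,-.043,-.013],[0,0,.1]])
b=cv2.resize(b,None,fx=4,fy=4);a=cv2.resize(a,None,fx=3.3,fy=4)
for x in project("top",X): cv2.circle(b,tuple(int(t) for t in (x-[210,205])*4),3,(0,0,255),-1)
for x in project("scene",X): cv2.circle(a,tuple(int(t) for t in (x-[280,235])*[3.3,4]),3,(0,0,255),-1)
cv2.imwrite("pics/c3.png",cv2.hconcat([a,b]))
E
```

```text
(no output)
```

View pics/c3.png

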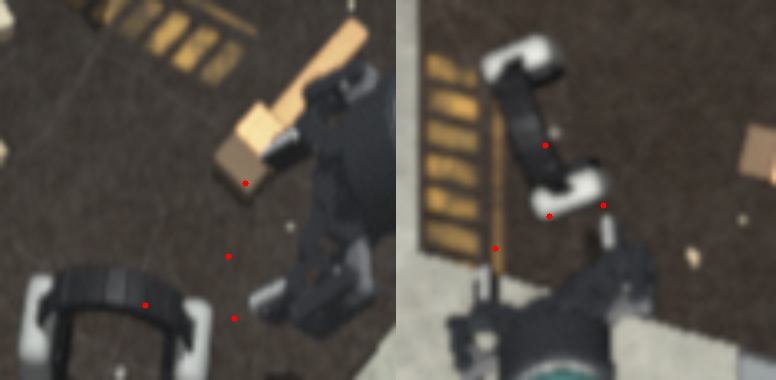

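The overlay shows the grasp target (545,145 in the right pane) on the front shoulder of the band, after the remaining 4.5 mm lateral correction. I'm approaching along the tool axis and closing.

```bash

python3 -m pendant '-0.008 -0.03 0 0 0 0;-0.008 -0.03 0.2 0 0 0;-0.008 -0.03 0.4 0 0 0;-0.008 -0.03 0.55 0 0 0;-0.008 -0.03 0.67 0 0 0;-0.008 -0.03 0.67 0 0 0;-0.008 -0.03 0.67 0 0 0'
python3 -c "
from h import *
step(*target(*PICK,.043))"
```

```text
time_s: 3.42
tcp_pos: [0.4214, 0.2613, 0.0899]
ee_rot: [-3.141, -0.61, 0.349]
wrist_force: [0.1, -1.0, 0.6]
width: 0.0858
grasp_force: 0.0
t 3.425 shift [ 0.004 -0.003 -0.008] turn [ 0.005  0.001 -0.007] F [ 0.1 -1.   0.6] tcp [0.4214 0.2613 0.0899]
```

```bash

python3 -m pendant '0 0 0 0 0 0;0 0 0 0 0 0;0 0 0 0 0 0;0 0 0 0 0 0;0 0 0 0 0 0;0 0 0 0 0 0;0 0 0 0 0 0;0 0 0 0 0 0' 0
python3 -c "
from h import *
step(*target(*PICK,.043))"
```

```text
time_s: 4.42
tcp_pos: [0.4207, 0.2616, 0.0892]
ee_rot: [-3.141, -0.61, 0.35]
wrist_force: [0.2, -0.2, -0.8]
width: 0.0
grasp_force: 0.0
t 4.425 shift [ 0.01   0.001 -0.01 ] turn [ 0.004  0.002 -0.006] F [ 0.2 -0.2 -0.8] tcp [0.4207 0.2616 0.0892]
```

```bash
python3 - <<'E'
from h import *
q,_=viewer.read_camera("top"); b=q[205:300,210:305]; p,d=viewer.read_camera("scene"); a=p[270:365,260:380]
s=ctrl.state(); C=Ro.from_euler("xyz",s["ee_rot"]); X=s["tcp_pos"]+C.apply([[0,0,0],[0,0,-.019],[0,0,-.073]])
b=cv2.resize(b,None,fx=4,fy=4);a=cv2.resize(a,None,fx=3.3,fy=4)
for x in project("top",X): cv2.circle(b,tuple(int(t) for t in (x-[210,205])*4),3,(0,0,255),-1)
for x in project("scene",X): cv2.circle(a,tuple(int(t) for t in (x-[260,270])*[3.3,4]),3,(0,0,255),-1)
cv2.imwrite("pics/c4.png",cv2.hconcat([a,b]))
E
```

```text
(no output)
```

View pics/c4.png

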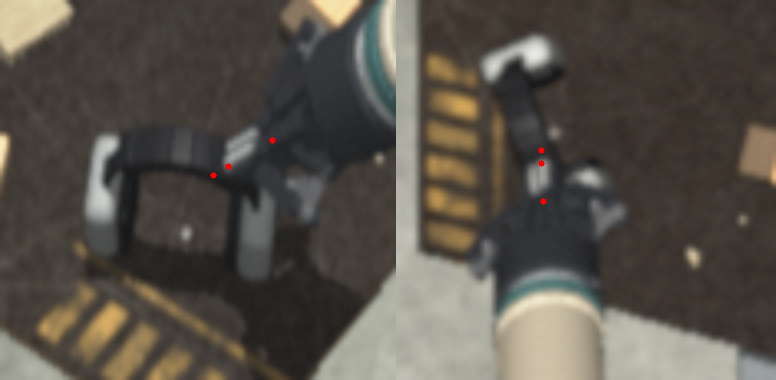

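The picture shows the fingers shut just outside the band, with the tips at about (228,165) instead of the predicted (213,176). I'll back off and measure where the finger ends really are.

```bash

python3 -m pendant '0 0 -0.2 0 0 0;0 0 -0.4 0 0 0;0 0 -0.4 0 0 0;0 0 -0.4 0 0 0'
python3 - <<'E'
from h import *
np.set_printoptions(precision=4,suppress=True)
s=ctrl.state(); C=Ro.from_euler("xyz",s["ee_rot"])
for n in("scene","top"):
    p,d=viewer.read_camera(n); w=cloud(n,d).reshape(-1,3); L=C.inv().apply(w-s["tcp_pos"])
    m=(abs(L[:,0])<.03)&(abs(L[:,1])<.03)&(L[:,2]>-.08)&(L[:,2]<.03)
    q=L[m]; 
    for z in np.arange(-.06,.03,.01):
        k=q[(q[:,2]>=z)&(q[:,2]<z+.01)]
        if len(k): print(n,round(z,3),len(k),k.min(0),k.max(0))
    w2=w[(np.hypot(w[:,0]-.444,w[:,1]-.27)<.1)&(w[:,2]>.02)&(w[:,2]<.14)]
    t=w2[w2[:,2]>.1]; print("crown",t.mean(0),np.percentile(t[:,2],95))
E
```

```text
time_s: 5.03
tcp_pos: [0.3886, 0.2497, 0.1381]
ee_rot: [3.142, -0.61, 0.35]
wrist_force: [0.5, 0.2, -0.2]
width: -0.0001
grasp_force: 0.0
scene -0.06 32 [ 0.0011 -0.0135 -0.0597] [ 0.0122  0.0161 -0.0504]
scene -0.05 40 [-0.0055 -0.0128 -0.05  ] [ 0.0131  0.015  -0.0401]
scene -0.04 26 [-0.0023 -0.0125 -0.0399] [ 0.0137  0.0115 -0.0321]
scene -0.03 5 [ 0.0069 -0.0044 -0.0296] [ 0.011   0.0089 -0.0245]
crown [0.4435 0.2703 0.1151] 0.12355330841328174
top -0.06 17 [ 0.0013 -0.0144 -0.0597] [ 0.013   0.0126 -0.05  ]
top -0.05 19 [ 0.0056 -0.0141 -0.0497] [ 0.0126  0.0123 -0.0404]
top -0.04 12 [-0.0022 -0.0139 -0.039 ] [ 0.0132  0.0116 -0.03  ]
top -0.03 2 [ 0.005   0.0008 -0.0298] [ 0.0097  0.0053 -0.0266]
top 0.02 1 [-0.0028  0.0035  0.0299] [-0.0028  0.0035  0.0299]
crown [0.4436 0.2689 0.1157] 0.12345003344751868
```

The finger ends are about 26 mm short of the reported TCP along tool z, and both cameras agree. I'm correcting for that and regrasping.

```bash
sed -i 's/-r\*z, Ro/-(r-.026)*z, Ro/' h.py
python3 -m pendant '0 0 0 0 0 0;0 0 0 0 0 0;0 0 0 0 0 0;0 0 0 0 0 0;0 0 0 0 0 0;0 0 0 0 0 0' 1
python3 -c "
from h import *
step(*target(*PICK,.043))"
```

```text
time_s: 5.88
tcp_pos: [0.3885, 0.2498, 0.1385]
ee_rot: [-3.141, -0.61, 0.35]
wrist_force: [-0.3, 0.3, 0.5]
width: 0.0856
grasp_force: 0.0
t 5.875 shift [0.009 0.    0.564] turn [ 0.004  0.001 -0.006] F [-0.3  0.3  0.5] tcp [0.3885 0.2498 0.1385]
```

```bash

python3 -m pendant '0 0 0.2 0 0 0;0 0 0.4 0 0 0;0 0 0.5 0 0 0;0 0 0.56 0 0 0;0 0 0.56 0 0 0;0 0 0.56 0 0 0'
python3 -m pendant '0 0 0 0 0 0;0 0 0 0 0 0;0 0 0 0 0 0;0 0 0 0 0 0;0 0 0 0 0 0;0 0 0 0 0 0;0 0 0 0 0 0;0 0 0 0 0 0' 0
python3 -c "
from h import *
step(*target(*PICK,.043))"
```

```text
time_s: 6.62
tcp_pos: [0.4326, 0.2686, 0.0739]
ee_rot: [3.136, -0.605, 0.35]
wrist_force: [0.6, 0.3, 0.2]
width: 0.0856
grasp_force: 0.0
time_s: 7.62
tcp_pos: [0.4328, 0.2686, 0.0739]
ee_rot: [3.135, -0.605, 0.35]
wrist_force: [-2.6, -2.0, 5.2]
width: 0.0245
grasp_force: 63.8
t 7.625 shift [-0.007  0.016  0.028] turn [ 0.012  0.008 -0.007] F [-2.6 -2.   5.2] tcp [0.4328 0.2686 0.0739]
```

```bash

python3 -m pendant '0.057 0 -0.082 0 0 0;0.17 0 -0.25 0 0 0;0.34 0 -0.5 0 0 0;0.57 0 -0.82 0 0 0;0.57 0 -0.82 0 0 0;0.57 0 -0.82 0 0 0;0.57 0 -0.82 0 0 0'
python3 - <<'E'
from h import *
np.set_printoptions(precision=4,suppress=True)
s=ctrl.state(); print(s["joint_positions"],s["wrist_force"],s["width"])
for n in("scene","top"):
    p,d=viewer.read_camera(n); w=cloud(n,d); 
    cv2.imwrite(f"pics/l_{n}.png",p)
a=cv2.imread("pics/l_scene.png")[180:350,230:400];b=cv2.imread("pics/l_top.png")[160:330,190:360]
cv2.imwrite("pics/c5.png",cv2.resize(cv2.hconcat([a,b]),(800,400),interpolation=cv2.INTER_CUBIC))
E
```

```text
time_s: 8.5
tcp_pos: [0.4309, 0.2684, 0.2199]
ee_rot: [3.134, -0.598, 0.351]
wrist_force: [-0.4, -0.2, -2.9]
width: 0.0248
grasp_force: 63.1
[ 0.4831 -0.1202  2.0907 -0.1488  0.5833  1.8051] [-0.3554 -0.2271 -2.8609] 0.02477519059236155
```

View pics/c5.png

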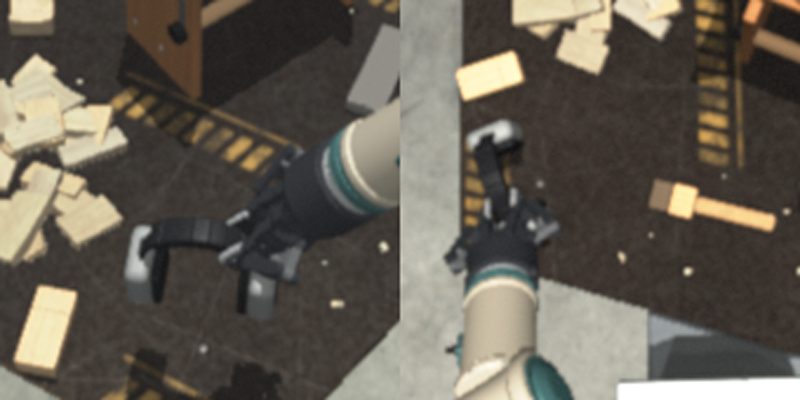

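The defenders are gripped by the front shoulder and hang level and upright. Next I'll measure the pose in hand.

```bash
cat >> h.py <<'E'
GT=(np.array([.4328,.2686,.0739]),Ro.from_euler("xyz",[3.135,-.605,.350]))
def obj(o,yaw): return np.asarray(o,float),Ro.from_euler("z",yaw,degrees=True)
def held():  # predicted object pose, rigid grasp
    s=ctrl.state(); C=Ro.from_euler("xyz",s["ee_rot"]); o,R=obj(*PICK)
    D=C*GT[1].inv(); return s["tcp_pos"]+D.apply(o-GT[0]),D*R
def check(ims=None):
    o,R=held(); print("pred o",o.round(4),"rot",R.as_euler("xyz",degrees=True).round(2))
    for n in("scene","top"):
        p,d=viewer.read_camera(n); L=R.inv().apply(cloud(n,d).reshape(-1,3)-o)
        b=L[(L[:,0]>-.012)&(L[:,0]<.05)&(abs(L[:,1])<.02)&(L[:,2]>.085)&(L[:,2]<.14)]
        from scipy.optimize import least_squares
        t=b[abs(np.hypot(b[:,0],b[:,2]-.056)-.066)<.012]
        r=least_squares(lambda c:np.hypot(t[:,0]-c[0],t[:,2]-c[1])-.066,[0,.056],loss="soft_l1",f_scale=.002).x
        print(n,len(t),"arc centre err",(r-[0,.056]).round(4),"y mid",np.round((np.percentile(t[:,1],2)+np.percentile(t[:,1],98))/2,4))
        c=L[(L[:,0]>.03)&(L[:,0]<.09)&(abs(L[:,1])<.045)&(L[:,2]>-.02)&(L[:,2]<.075)]
        print("  far cup",len(c),"x max",np.percentile(c[:,0],97).round(4),"y",np.percentile(c[:,1],[2,98]).round(4),"z",np.percentile(c[:,2],[2,98]).round(4))
E
python3 - <<'E'
from h import *
check(); 
o,R=held(); step(ctrl.state()["tcp_pos"],target([0,0,0],20.4,0)[1])
E
```

```text
pred o [0.4427 0.2703 0.1468] rot [-2.000e-02  3.000e-01  2.041e+01]
scene 353 arc centre err [-0.0002  0.0004] y mid 0.0028
  far cup 432 x max 0.0715 y [-0.0231  0.0291] z [0.0089 0.0681]
top 211 arc centre err [0.0002 0.0013] y mid 0.0032
  far cup 210 x max 0.0715 y [-0.0284  0.0285] z [0.0142 0.0687]
t 8.7 shift [0. 0. 0.] turn [ 0.013  0.012 -0.006] F [ 0.3  1.7 -3.1] tcp [0.4323 0.2692 0.2218]
```

```bash
cat >> h.py <<'E'
BM=np.array([.5765,-.1735]); YR=-24.
def goto(xr,z,yr=0,dy=0):   # step to bring the held object to rack-frame x,y and height z, upright
    a=np.radians(YR); x=np.array([np.cos(a),np.sin(a)]); y=np.array([-x[1],x[0]])
    o,R=held(); s=ctrl.state(); C=Ro.from_euler("xyz",s["ee_rot"])
    D=obj([0,0,0],YR)[1]*R.inv(); on=np.r_[BM+xr*x+yr*y,z]
    step(on+D.apply(s["tcp_pos"]-o), D*C)
E
python3 -m pendant '0.15 0.3 -0.1 -0.05 0 0.1;0.15 0.7 -0.1 -0.15 0 0.22;0.05 0.95 -0.05 -0.25 0 0.36;0.05 0.95 -0.05 -0.25 0 0.36;0.05 0.95 -0.05 -0.25 0 0.36'
python3 -c "
from h import *
goto(-.13,.17)"
```

```text
time_s: 9.32
tcp_pos: [0.4833, 0.1367, 0.2345]
ee_rot: [3.136, -0.606, 0.007]
wrist_force: [0.5, 0.9, -2.6]
width: 0.0247
grasp_force: 62.5
t 9.325 shift [-0.164  1.669 -0.18 ] turn [-0.313 -0.005  0.452] F [ 0.5  0.9 -2.6] tcp [0.4833 0.1367 0.2345]
```

```bash

python3 -m pendant '-0.04 0.4 -0.05 -0.05 0 0.1;-0.1 0.8 -0.1 -0.15 0 0.22;-0.1 0.95 -0.11 -0.25 0 0.36;-0.1 0.95 -0.11 -0.31 0 0.45;-0.1 0.95 -0.11 -0.31 0 0.45'
python3 -c "
from h import *
goto(-.13,.17)"
```

```text
time_s: 9.95
tcp_pos: [0.4626, -0.0047, 0.241]
ee_rot: [3.138, -0.609, -0.42]
wrist_force: [-0.5, -0.1, -2.2]
width: 0.0245
grasp_force: 62.4
t 9.95 shift [0.183 0.702 0.107] turn [-0.007 -0.005  0.005] F [-0.5 -0.1 -2.2] tcp [ 0.4626 -0.0047  0.241 ]
```

```bash

python3 -m pendant '0.06 0.3 0.03 0 0 0;0.18 0.7 0.107 -0.007 0 0;0.18 0.7 0.107 -0.007 0 0;0.18 0.7 0.107 -0.007 0 0'
python3 - <<'E'
from h import *
goto(-.13,.17); check()
p,_=viewer.read_camera("scene"); q,_=viewer.read_camera("top")
cv2.imwrite("pics/c6.png",cv2.resize(cv2.hconcat([p[60:260,240:440],q[110:310,280:480]]),(800,400),interpolation=cv2.INTER_CUBIC))
E
```

```text
time_s: 10.45
tcp_pos: [0.4465, -0.1159, 0.2435]
ee_rot: [3.132, -0.609, -0.426]
wrist_force: [-0.1, 0.5, -3.0]
width: 0.0248
grasp_force: 62.4
t 10.45 shift [ 0.006 -0.018  0.001] turn [ 0.005 -0.006 -0.001] F [-0.1  0.5 -3. ] tcp [ 0.4465 -0.1159  0.2435]
pred o [ 0.456  -0.1231  0.1697] rot [ -0.16  -0.25 -24.17]
scene 172 arc centre err [-0.0012 -0.0002] y mid 0.003
  far cup 392 x max 0.0678 y [-0.0215  0.0307] z [0.0081 0.0678]
top 201 arc centre err [-0.0021  0.0003] y mid 0.005
  far cup 189 x max 0.0707 y [-0.023   0.0326] z [0.011  0.0681]
```

View pics/c6.png

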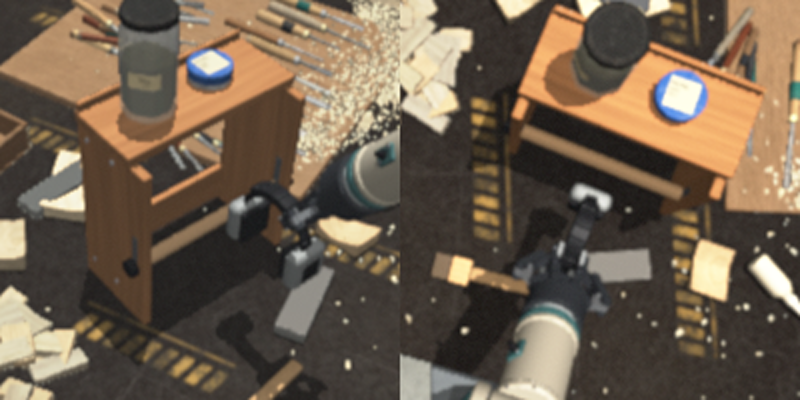

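The view shows the defenders level in front of the bar, aligned with the rack's x axis and clear of the whetstone and cheeks. The pose check holds within a few mm, so I'm moving in over the bar.

```bash
python3 -c "
from h import *
goto(0.0015,.165,-.0035)"
```

```text
t 10.65 shift [0.713 0.011 0.529] turn [ 0.002 -0.004  0.003] F [ 0.8  0.3 -2.2] tcp [ 0.4468 -0.1138  0.2429]
```

```bash

python3 -m pendant '0.1 0.005 0.074 0 0 0;0.21 0.01 0.157 0 0 0;0.32 0.01 0.238 0 0 0;0.43 0.01 0.32 0 0 0;0.53 0.01 0.394 0 0 0;0.63 0.01 0.468 0 0 0;0.71 0.01 0.529 0 0 0;0.71 0.01 0.529 0 0 0;0.71 0.01 0.529 0 0 0'
python3 - <<'E'
from h import *
check(); goto(.0015,.12,-.0035); goto(0.0015,.045,-.0035)
E
```

```text
time_s: 11.78
tcp_pos: [0.566, -0.1713, 0.2384]
ee_rot: [3.131, -0.607, -0.424]
wrist_force: [-0.7, 0.4, -3.7]
width: 0.0245
grasp_force: 62.3
pred o [ 0.5754 -0.1784  0.1645] rot [ -0.17  -0.12 -24.07]
scene 132 arc centre err [-0.0015  0.0002] y mid 0.0041
  far cup 372 x max 0.0689 y [-0.0221  0.0312] z [0.0078 0.0672]
top 88 arc centre err [0.0012 0.0003] y mid 0.0044
  far cup 9 x max 0.0371 y [-0.0221  0.0266] z [0.0074 0.0227]
t 11.875 shift [-0.166 -0.01   0.248] turn [ 0.004 -0.004  0.001] F [-0.1  0.1 -1.6] tcp [ 0.566  -0.1712  0.2387]
t 11.875 shift [-0.452 -0.014  0.659] turn [ 0.004 -0.004  0.001] F [-0.1  0.1 -1.6] tcp [ 0.566  -0.1712  0.2387]
```

```bash

python3 -m pendant '-0.06 -0.002 0.09 0 0 0;-0.14 -0.005 0.2 0 0 0;-0.22 -0.01 0.32 0 0 0;-0.3 -0.01 0.44 0 0 0;-0.37 -0.014 0.54 0 0 0;-0.42 -0.014 0.61 0 0 0;-0.452 -0.014 0.659 0 0 0;-0.452 -0.014 0.659 0 0 0;-0.452 -0.014 0.659 0 0 0'
python3 - <<'E'
from h import *
np.set_printoptions(precision=4,suppress=True)
check(); goto(0.0015,.045,-.0035); goto(0.0015,.035,-.0035)
f=[]
for i in range(4): viewer.read_camera("top"); f.append(ctrl.state()["wrist_force"])
print(np.mean(f,0))
E
```

```text
time_s: 13.0
tcp_pos: [0.5686, -0.1712, 0.1199]
ee_rot: [3.132, -0.61, -0.424]
wrist_force: [0.6, -0.1, -2.0]
width: 0.0243
grasp_force: 62.3
pred o [ 0.5781 -0.1784  0.0461] rot [ -0.16  -0.3  -24.07]
scene 123 arc centre err [-0.0007  0.0001] y mid 0.0037
  far cup 178 x max 0.0676 y [-0.0164  0.0323] z [0.0225 0.0687]
top 139 arc centre err [-0.0013  0.0004] y mid 0.0043
  far cup 69 x max 0.0509 y [-0.0233  0.0312] z [0.0075 0.0654]
t 13.1 shift [-0.012 -0.    -0.   ] turn [ 0.004 -0.007  0.001] F [ 0.6 -0.7 -2.4] tcp [ 0.5685 -0.1712  0.12  ]
t 13.1 shift [-0.051 -0.001  0.055] turn [ 0.004 -0.007  0.001] F [ 0.6 -0.7 -2.4] tcp [ 0.5685 -0.1712  0.12  ]
[ 0.3035  0.1977 -2.5993]
```

```bash

python3 -m pendant '-0.01 0 0.012 0 0 0;-0.018 0 0.025 0 0 0;-0.027 0 0.038 0 0 0;-0.027 0 0.038 0 0 0' | grep -E 'tcp|wrist'
for i in 1; do :; done
python3 -m pendant '-0.004 0 0.0055 0 0 0;-0.004 0 0.0055 0 0 0;-0.008 0 0.011 0 0 0;-0.008 0 0.011 0 0 0' | grep -E 'tcp|wrist'
python3 -m pendant '-0.004 0 0.0055 0 0 0;-0.004 0 0.0055 0 0 0' | grep -E 'tcp|wrist'
```

```text
tcp_pos: [0.5676, -0.1709, 0.1115]
wrist_force: [-0.3, -0.9, -3.8]
tcp_pos: [0.5677, -0.1709, 0.1098]
wrist_force: [0.0, 0.1, -2.4]
tcp_pos: [0.5677, -0.1709, 0.1088]
wrist_force: [0.5, -0.3, -2.9]
```

```bash

python3 -m pendant '-0.004 0 0.0055 0 0 0;-0.004 0 0.0055 0 0 0' | grep -E 'tcp|wrist'
python3 -m pendant '-0.004 0 0.0055 0 0 0;-0.004 0 0.0055 0 0 0' | grep -E 'tcp|wrist'
```

```text
tcp_pos: [0.5677, -0.1709, 0.1078]
wrist_force: [0.6, -0.2, -2.2]
tcp_pos: [0.5677, -0.1709, 0.1068]
wrist_force: [-0.5, 0.1, -3.6]
```

```bash

python3 -m pendant '-0.004 0 0.0055 0 0 0;-0.004 0 0.0055 0 0 0' | grep -E 'tcp|wrist'
python3 -m pendant '-0.004 0 0.0055 0 0 0;-0.004 0 0.0055 0 0 0' | grep -E 'tcp|wrist'
```

```text
tcp_pos: [0.5677, -0.171, 0.1058]
wrist_force: [0.4, -0.4, -3.2]
tcp_pos: [0.5683, -0.1712, 0.1055]
wrist_force: [0.4, 0.0, 1.4]
```

```bash
python3 - <<'E'
from h import *
f=[]
for i in range(5): viewer.read_camera("top"); s=ctrl.state(); f.append(np.r_[s["wrist_force"],s["wrist_torque"]])
print(np.mean(f,0).round(2)); check(); goto(0,.03)
p,_=viewer.read_camera("scene"); q,_=viewer.read_camera("top")
cv2.imwrite("pics/c7.png",cv2.resize(cv2.hconcat([p[100:240,280:420],q[130:270,320:460]]),(800,400),interpolation=cv2.INTER_CUBIC))
E
```

```text
[-0.85  0.18  0.46  0.14  0.25  0.02]
pred o [ 0.5778 -0.1784  0.0316] rot [ -0.16  -0.28 -24.07]
scene 127 arc centre err [-0.0016  0.0001] y mid 0.0031
  far cup 148 x max 0.0702 y [-0.0181  0.0307] z [0.009  0.0699]
top 140 arc centre err [-0.0021  0.0005] y mid 0.0043
  far cup 73 x max 0.0544 y [-0.0239  0.0316] z [0.0108 0.0652]
t 15.9 shift [-0.021 -0.024 -0.003] turn [ 0.004 -0.006  0.001] F [-0.8  0.3  2.2] tcp [ 0.5683 -0.1711  0.1054]
```

View pics/c7.png

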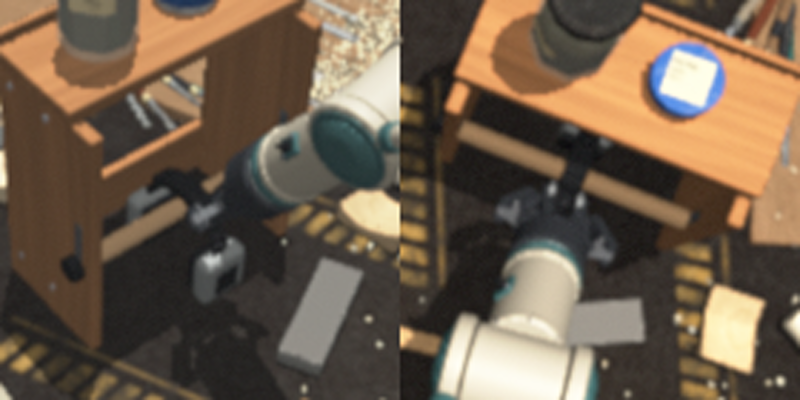

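The band rests on the bar with cups in front and behind. Fz rose by about 3 N, so the weight is on the bar. Releasing now.

```bash

python3 -m pendant '0 0 0 0 0 0;0 0 0 0 0 0;0 0 0 0 0 0;0 0 0 0 0 0;0 0 0 0 0 0;0 0 0 0 0 0;0 0 0 0 0 0' 1
python3 -m pendant '0 0 -0.04 0 0 0;0 0 -0.12 0 0 0;0 0 -0.25 0 0 0;0 0 -0.4 0 0 0;0 0 -0.6 0 0 0;0 0 -0.8 0 0 0;0 0 -1 0 0 0;0 0 -1 0 0 0'
python3 -m pendant '-0.2 0 -0.2 0 0 0;-0.4 0 -0.4 0 0 0;-0.4 0 -0.4 0 0 0;-0.4 0 -0.4 0 0 0;-0.4 0 -0.4 0 0 0;-0.4 0 -0.4 0 0 0'
python3 - <<'E'
from h import *
p,d=viewer.read_camera("scene"); q,e=viewer.read_camera("top")
cv2.imwrite("pics/c8.png",cv2.resize(cv2.hconcat([p[60:240,240:420],q[100:280,310:490]]),(800,400),interpolation=cv2.INTER_CUBIC))
a=np.radians(-24); R=Ro.from_euler("z",a); o=np.r_[BM,.0325]
for n,dd in(("scene",d),("top",e)):
    L=R.inv().apply(cloud(n,dd).reshape(-1,3)-o)
    for nm,m in(("band",(abs(L[:,0])<.06)&(abs(L[:,1])<.03)&(L[:,2]>.112)&(L[:,2]<.15)),("front cup",(L[:,0]<-.03)&(L[:,0]>-.1)&(abs(L[:,1])<.05)&(L[:,2]>-.015)&(L[:,2]<.08)),("rear cup",(L[:,0]>.03)&(L[:,0]<.09)&(abs(L[:,1])<.05)&(L[:,2]>-.015)&(L[:,2]<.08))):
        c=L[m]; print(n,nm,len(c),np.percentile(c,[2,98],axis=0).round(4).tolist() if len(c) else "")
E
```

```text
time_s: 16.88
tcp_pos: [0.5677, -0.171, 0.1049]
ee_rot: [3.132, -0.608, -0.424]
wrist_force: [0.1, -0.8, -0.5]
width: 0.0856
grasp_force: 0.0
time_s: 17.88
tcp_pos: [0.4905, -0.1341, 0.2312]
ee_rot: [3.132, -0.614, -0.424]
wrist_force: [-0.6, 0.0, -0.7]
width: 0.0855
grasp_force: 0.0
time_s: 18.62
tcp_pos: [0.4149, -0.0997, 0.2424]
ee_rot: [3.131, -0.607, -0.424]
wrist_force: [0.2, 0.6, -1.5]
width: 0.0851
grasp_force: 0.0
scene band 148 [[-0.0332, -0.0133, 0.1127], [0.0327, 0.0128, 0.1243]]
scene front cup 349 [[-0.0748, -0.0268, 0.0097], [-0.0374, 0.0293, 0.0761]]
scene rear cup 163 [[0.0358, -0.0225, 0.0041], [0.07, 0.0278, 0.0719]]
top band 174 [[-0.0342, -0.0116, 0.1124], [0.0338, 0.013, 0.1249]]
top front cup 194 [[-0.0758, -0.0256, 0.0233], [-0.0396, 0.0293, 0.0753]]
top rear cup 85 [[0.0349, -0.0269, 0.0103], [0.058, 0.0291, 0.0625]]
```

View pics/c8.png

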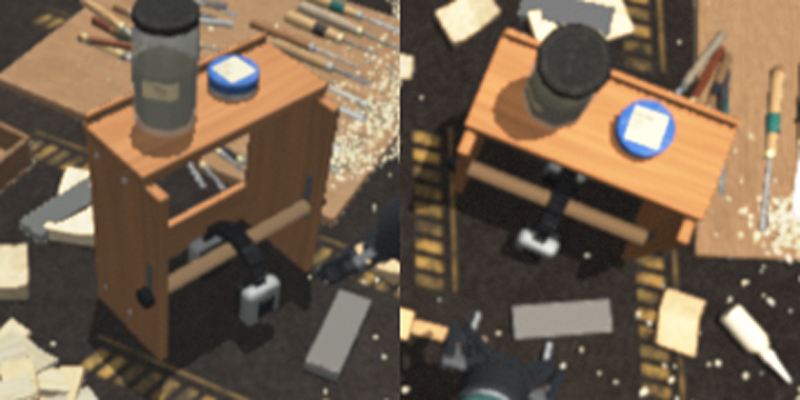

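The defenders hang level and square at mid-bar, one cup in front at (260,298) and one behind at (205,245). The jar, tin, whetstone and brush have not moved, and the hand is clear. Handing in.

```bash
python3 -c "
from cell import finish_job
print(finish_job())"
```

```text
the job is handed in; nothing more can be done
None
```

The ear defenders hang straight at the middle of the bar, one cup in front and one behind; I lowered them until the bar took their weight, then let go, left everything else in place, and handed the job in at about 19 s.

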